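Shim a rest flush with its neighbour

TASK

The empty round seat on the grey levelling fixture must be built up to exactly the height of the fixed post beside it. Choose the two spacer rings whose thicknesses together fill that height, and stack them flat and centred on the seat, in either order, so that their top is flush with the top of the post. Leave the spacer that is not needed lying on the desk, clear of the fixture.

Things in the scene. Friction and masses are not known exactly. Their poses are not given: they have to be found in the camera images.
- seat (a point): Centre of the seat: a flat dark disc with a yellow border, 46 mm across, on top of the grey base plate (140 x 84 x 10 mm, heavy, does not move), so 10 mm above the desk. x runs along the plate to the fixed post, z up. The round aluminium post (28 mm across, dark 36 mm collar at its foot) stands 75 mm along +x; its top is 42 mm above the seat: the height to fill.
- spacer_thin: Thin round turned spacer ring, brass yellow, 36 mm across, 12 mm thick, with a 12 mm bore; lies flat, loose, about 60 g. Origin: centre of its underside; z up along its axis.
- spacer_mid: Middle round turned spacer ring, copper red, 36 mm across, 20 mm thick, with a 12 mm bore; lies flat, loose, about 60 g. Origin: centre of its underside; z up along its axis.
- spacer_thick: Thick round turned spacer ring, silvery aluminium, 36 mm across, 30 mm thick, with a 12 mm bore; lies flat, loose, about 60 g. Origin: centre of its underside; z up along its axis.

How it is judged:
By the outcome, as a careful person would: the job done as asked, in the order asked, and still so for the second after the job is handed in, with the robot touching nothing.
It also fails if it takes over 56 s, if anything falls off the work surface, if the arm or the gripper's body presses on something with over 40 N, if the wrist force passes 120 N, or if a joint passes its speed limit or range.

ROBOT

A 6-joint arm with a two-finger parallel gripper is mounted at the origin on a cart in front of the work surface, level with it; the furniture and walls round the work are solid. World frame = base frame: x ahead of the robot, y to its left, z up, the work surface at z = 0. Lengths are in m, angles in rad, forces in N, time in s.
With the tool pointing down it reaches from about 0.325 to 0.9 m from the base axis. Payload 6.1 kg.
Tool frame: the origin (TCP) lies midway between the tips of the shut fingers; the grasp point (between the pads) lies 19 mm behind it; z points along the fingers, y is the line along which they close (so a half turn about z gives the same grasp; the last joint's range is limited). The gripper opens to 85 mm and grips with 20 to 120 N. Pads are 22 mm wide; open, the fingers measure 114 mm over their backs; the gripper's body (76 mm by 85 mm) begins 54 mm behind the grasp point. The pads swing forward as they close: fully open they stand 13 mm farther back than shut.
Start: joints at [-0.126, 0.22, 1.526, -0, 1.395, -0.126], TCP at [0.625, -0, 0.209] pointing down, gripper open.
Joint ranges: [-2.98, 2.98], [-0.91, 2.08], [0.09, 2.57], [-1.24, 4.39], [0.2, 2.65], [-2.68, 2.68]. Speed limits (rad/s): [2.57, 2.57, 3.01, 3.14, 3.14, 3.14].

INTERFACE

Orientations are given as [roll, pitch, yaw] about the fixed x, y, z axes, in that order (R = Rz(yaw) Ry(pitch) Rx(roll)).
In Python, from plant import movep, move_l, set_joints, gripper_to, hold, inverse_kinematics, observe, get_image, get_calibration, Unreachable, job_done gives the robot as it stands. Calls block until the motion is done:
- movep(position, orientation): joint-space move of the TCP to a pose.
- move_l(position, feed=0.15, rotation=None, max_force=None): straight line of the TCP; rotation=None keeps the orientation; feed is the mean speed in m/s. With max_force (N) it stops when the force on the tool has changed by that much, and returns True; else False.
- set_joints(angles): joint-space move.
- gripper_to(opening, f_grip=None): finger opening in m; f_grip is the grip in N (None keeps the last); returns when the fingers have stopped.
- hold(seconds).
- inverse_kinematics(position, orientation): joint angles nearest the present ones, or None.
- observe(): the state.
- get_image(name): name is "scene" or "side" or "wrist"; returns (picture, depth): 384x512x3 uint8, red, green, blue; 384x512 float32, m along the optical axis (not along the pixel's ray), 0 where there is no reading.
- get_calibration(name): a dict with "intrinsics" (3x3 intrinsics, pixels), "dist_coeffs" ([k1, k2, p1, p2, k3] as OpenCV has them; the pictures are not rectified), "world_from_camera" (4x4, takes a point from camera to world coordinates). Camera axes: x right, y down, z forward; pixel columns grow to the right and rows downward; lengths in m; the calibration is good to about 2 mm. A picture is of the moment at which its call begins: read the wrist's pose just before it. get_calibration takes no time and is no camera call; for the wrist camera it gives the pose at the moment of the call.
A pose or a line that the arm cannot do raises Unreachable and nothing moves.
- job_done(): hands the job in; it is judged then, once.
The state is a dict: "time_s": time; "q": joint angles; "joint_velocities": joint speeds; "joint_torque": joint torques, N m; "eef_pos": TCP position; "tcp_rot": TCP orientation; "ft_force": force on the tool from outside, world axes, zero at the start; "torque": the same for the moment, N m; "opening": finger opening in m; "grasp_force": force on a finger pad.
Only numpy, scipy, OpenCV 4.12 (cv2) and the standard library are available. Lean on these libraries where they do the work, as an engineer would, in place of code of your own. Each camera call takes 0.05 s, during which the arm holds its last target. There are 200 camera calls.

## Working session

There is one attempt and no reset: what is moved stays moved. The work goes in short steps, each a Python script; the robot and the scene stay as the last script left them, time stands still between calls to the robot, and variables do not carry over. Pictures are saved under pics/ and viewed, at most 10 in all, crops included, and the job is handed in when it is done.

```bash
mkdir -p pics; ls; python3 - <<'E'
from plant import *
import cv2,numpy as np
ims=[]
for n in ["scene","wrist"]:
    c=get_calibration(n); im,d=get_image(n); np.savez(f"{n}0.npz",im=im,d=d,K=c["intrinsics"],D=c["dist_coeffs"],T=c["world_from_camera"])
    cv2.imwrite(f"pics/{n}0.png",im[:,:,::-1])
print(observe()["time_s"])
E
```

```text
pics
0.1
```

View pics/scene0.png

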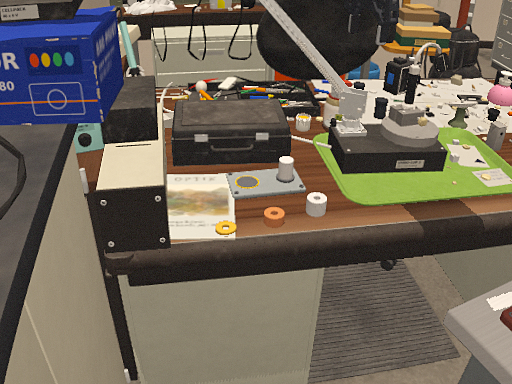

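View pics/wrist0.png

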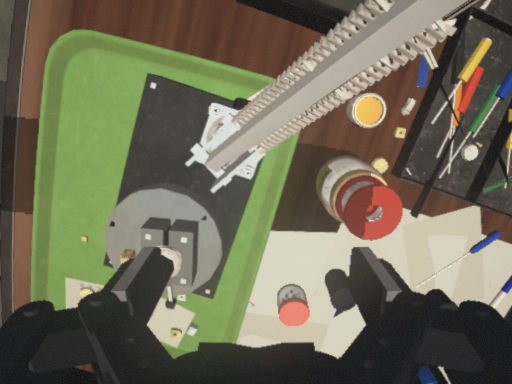

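The scene view shows the seat at about (247,182), the post at (286,168), thin brass at (226,227), copper at (274,213) and aluminium at (316,203). The wrist view shows only the tray side. 12 + 30 = 42, so I need thin and thick.

```bash
cat > h.py <<'E'
import cv2,numpy as np
def ray(px,K,D,T,z):
    u=cv2.undistortPoints(np.array(px,float).reshape(-1,1,2),K,D)[:,0]
    d=np.c_[u,np.ones(len(u))]@T[:3,:3].T; o=T[:3,3]
    return o+d*((z-o[2])/d[:,2])[:,None]
def dep(px,d,K,D,T):
    u=cv2.undistortPoints(np.array(px,float).reshape(-1,1,2),K,D)[:,0]
    z=np.array([d[int(r),int(c)] for c,r in px])
    return (np.c_[u,np.ones(len(u))]*z[:,None])@T[:3,:3].T+T[:3,3]
E
python3 - <<'E'
from h import *
s=np.load("scene0.npz");K,D,T=s["K"],np.array(s["D"],float),s["T"]
px=[(247,182),(286,160),(219,227),(267,214),(310,199),(228,172),(305,190)]
z=[.01,.052,.012,.02,.03,.01,.01]
for p,h in zip(px,z): print(p,ray([p],K,D,T,h)[0].round(3),dep([p],s["d"],K,D,T)[0].round(3))
print(T[:3,3].round(2))
# nearby obstacles: height map
for p in [(140,180),(165,200),(230,130),(230,160),(240,240),(335,170),(350,110),(300,120),(290,200),(210,205),(130,100)]: print(p,dep([p],s["d"],K,D,T)[0].round(3))
from plant import *
im,d=get_image("side"); cv2.imwrite("pics/side0.png",im[:,:,::-1])
E
```

```text
(247, 182) [0.559 0.289 0.01 ] [0.556 0.29  0.012]
(286, 160) [0.54  0.218 0.052] [0.54  0.218 0.052]
(219, 227) [0.445 0.39  0.012] [0.445 0.39  0.012]
(267, 214) [0.437 0.306 0.02 ] [0.436 0.307 0.021]
(310, 199) [0.436 0.224 0.03 ] [0.433 0.226 0.032]
(228, 172) [0.607 0.308 0.01 ] [0.603 0.31  0.012]
(305, 190) [0.491 0.201 0.01 ] [0.498 0.196 0.005]
[-0.15  0.61  0.49]
(140, 180) [0.469 0.505 0.117]
(165, 200) [0.436 0.478 0.095]
(230, 130) [0.647 0.287 0.079]
(230, 160) [0.645 0.289 0.013]
(240, 240) [0.413 0.366 0.001]
(335, 170) [0.539 0.103 0.005]
(350, 110) [0.592 0.044 0.106]
(300, 120) [0.735 0.076 0.027]
(290, 200) [0.485 0.235 0.   ]
(210, 205) [0.519 0.379 0.006]
(130, 100) [0.63  0.479 0.18 ]
```

View pics/side0.png

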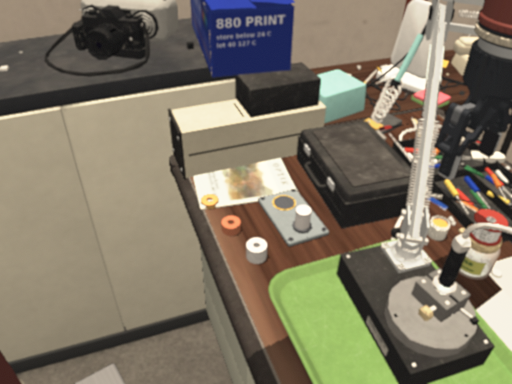

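```bash
python3 - <<'E'
from h import *
from plant import *
s=np.load("scene0.npz");K,D,T=s["K"],np.array(s["D"],float),s["T"]
for p in [(346,88),(330,70),(318,55),(290,25),(275,8),(320,40),(280,35),(370,40)]: print(p,dep([p],s["d"],K,D,T)[0].round(3))
# post->seat axis yaw
print(get_calibration("wrist")["world_from_camera"].round(3), observe()["eef_pos"],observe()["tcp_rot"])
for p in [(.46,.30,.25),(.46,.30,.22)]:
  for y in [0,.5,1.57,-1.57,2.5,3.14]:
    q=inverse_kinematics(p,[np.pi,0,y]); print(p,y,None if q is None else np.round(q,2))
E
```

```text
(346, 88) [0.612 0.047 0.147]
(330, 70) [0.638 0.073 0.18 ]
(318, 55) [0.658 0.091 0.207]
(290, 25) [0.707 0.132 0.26 ]
(275, 8) [0.732 0.155 0.29 ]
(320, 40) [ 1.356 -0.36   0.016]
(280, 35) [ 1.379 -0.204  0.042]
(370, 40) [ 1.292 -0.542  0.019]
[[ 1.     0.001 -0.001  0.625]
 [ 0.001 -0.959 -0.285  0.073]
 [-0.001  0.285 -0.959  0.373]
 [ 0.     0.     0.     1.   ]] [6.24517293e-01 6.08604425e-05 2.07767797e-01] [-3.14015283e+00 -1.84853258e-04  1.57079229e+00]
(0.46, 0.3, 0.25) 0 [ 0.43  0.01  1.67 -0.    1.45  2.01]
(0.46, 0.3, 0.25) 0.5 [ 0.43  0.01  1.67 -0.    1.45  1.51]
(0.46, 0.3, 0.25) 1.57 [ 0.43  0.01  1.67 -0.    1.45  0.44]
(0.46, 0.3, 0.25) -1.57 None
(0.46, 0.3, 0.25) 2.5 [ 0.43  0.01  1.67  0.    1.45 -0.49]
(0.46, 0.3, 0.25) 3.14 [ 0.43  0.01  1.67  0.    1.45 -1.13]
(0.46, 0.3, 0.22) 0 [ 0.43  0.03  1.71 -0.    1.4   2.01]
(0.46, 0.3, 0.22) 0.5 [ 0.43  0.03  1.71 -0.    1.4   1.51]
(0.46, 0.3, 0.22) 1.57 [ 0.43  0.03  1.71 -0.    1.4   0.44]
(0.46, 0.3, 0.22) -1.57 None
(0.46, 0.3, 0.22) 2.5 [ 0.43  0.03  1.71  0.    1.4  -0.49]
(0.46, 0.3, 0.22) 3.14 [ 0.43  0.03  1.71  0.    1.4  -1.13]
```

```bash
cat >> h.py <<'E'
def detect(im,K,D,T):
    """returns world centres + fitted diameters (mm) of ring tops and seat border"""
    hsv=cv2.cvtColor(im,cv2.COLOR_RGB2HSV); H,S,V=[hsv[:,:,i].astype(int) for i in range(3)]
    return H,S,V
E
python3 - <<'E'
from h import *
from plant import *
movep([0.45,0,0.25],[np.pi,0,1.5708])
movep([0.49,0.24,0.25],[np.pi,0,1.309])
hold(.2)
n="wrist";c=get_calibration(n); im,d=get_image(n); np.savez(f"{n}1.npz",im=im,d=d,K=c["intrinsics"],D=c["dist_coeffs"],T=c["world_from_camera"])
cv2.imwrite("pics/w1.png",im[:,:,::-1])
o=observe();print(o["time_s"],o["eef_pos"],o["tcp_rot"])
E
```

```text
2.1083 [0.49041946 0.23888609 0.25021138] [ 3.14118953e+00 -9.80033132e-05  1.30728380e+00]
```

View pics/w1.png

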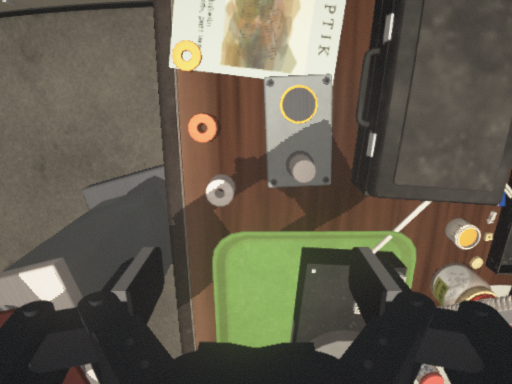

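The wrist view shows everything in one frame: thin at (187,55), mid at (202,128), thick at (221,190), seat at (299,104) and post at (303,167). Next I'll fit their outlines.

```bash
cat > h2.py <<'E'
from h import *
def cloud(d,K,D,T):
    v,u=np.mgrid[:384,:512]; p=np.c_[u.ravel(),v.ravel()].astype(float)
    n=cv2.undistortPoints(p.reshape(-1,1,2),K,D)[:,0]
    P=(np.c_[n,np.ones(len(n))]*d.ravel()[:,None])@T[:3,:3].T+T[:3,3]
    return P.reshape(384,512,3)
def fit(mask,c,r,K,D,T,z):
    """outer contour of the mask near pixel c -> world circle centre, diameter mm at plane z"""
    m=np.zeros(mask.shape,np.uint8); cv2.circle(m,c,r,255,-1); m&=(mask*255).astype(np.uint8)
    m=cv2.morphologyEx(m,cv2.MORPH_CLOSE,np.ones((3,3)))
    cs,_=cv2.findContours(m,cv2.RETR_EXTERNAL,cv2.CHAIN_APPROX_NONE); k=max(cs,key=lambda a:cv2.boundingRect(a)[2]*cv2.boundingRect(a)[3])
    W=ray(cv2.convexHull(k).reshape(-1,2) if 0 else k.reshape(-1,2),K,D,T,z)[:,:2]*1000
    for _ in range(3):   # algebraic circle, outliers out
        s=np.linalg.lstsq(np.c_[2*W,np.ones(len(W))],(W**2).sum(1),rcond=None)[0]
        R=np.sqrt(s[2]+s[0]**2+s[1]**2); e=abs(np.hypot(*(W-s[:2]).T)-R); W=W[e<2] if (e<2).sum()>15 else W
    return (s[:2]/1000).round(4),round(2*R,1),round(float(e.mean()),2)
E
python3 - <<'E'
from h2 import *
s=np.load("wrist1.npz");K,D,T=s["K"],np.array(s["D"],float),s["T"];im=s["im"]
hsv=cv2.cvtColor(im,cv2.COLOR_RGB2HSV).astype(int);H,S,V=hsv[...,0],hsv[...,1],hsv[...,2]
P=cloud(s["d"],K,D,T);Z=P[...,2]
yel=(H>15)&(H<35)&(S>120)&(V>90)
print("thin",fit(yel,(187,55),22,K,D,T,.012),"seat",fit(yel,(299,104),26,K,D,T,.010))
print("mid",fit((H<15)&(S>140)&(V>110)&(Z>.012),(202,128),22,K,D,T,.02))
print("thick",fit((Z>.024)&(Z<.036),(221,190),22,K,D,T,.03),"post",fit((Z>.045)&(Z<.06),(303,167),22,K,D,T,.052))
for n,p in dict(thin=(178,55),seat=(299,104),mid=(193,128),thick=(212,188),post=(303,160),desk=(240,120)).items(): print(n,P[p[1],p[0]].round(4))
for n,p in dict(case=(390,100)).items(): print(n,P[p[1],p[0]].round(4), P[130,372].round(3))
E
```

```text
thin (array([0.4437, 0.3783]), np.float64(33.0), 0.32) seat (array([0.5589, 0.2888]), np.float64(44.5), 0.32)
mid (array([0.4378, 0.2928]), np.float64(34.2), 0.35)
thick (array([0.4363, 0.2117]), np.float64(34.7), 0.37) post (array([0.5423, 0.2166]), np.float64(26.4), 0.35)
thin [0.434  0.382  0.0107]
seat [0.5598 0.2885 0.0087]
mid [0.4273 0.2951 0.0212]
thick [0.4294 0.2188 0.031 ]
post [0.5447 0.2285 0.052 ]
desk [ 0.4838  0.2881 -0.0005]
case [0.6426 0.2729 0.081 ] [0.627 0.243 0.056]
```

Sizes, heights and the 74 mm seat-to-post distance all agree with the given values. I'll pick the thick ring first and check it in the hand.

```bash
cat > mv.py <<'E'
from h2 import *
from plant import *
YAW=1.344; RPY=[np.pi,0,YAW]; SEAT=np.array([.5589,.2888])
def pick(xy,z,up=.13):
    movep([*xy,up],RPY); gripper_to(.06,40)
    move_l([*xy,.03],.15); hit=move_l([*xy,z],.04,max_force=8)
    gripper_to(.02,40); o=observe(); print("grip",hit,o["opening"],o["grasp_force"],o["eef_pos"],o["time_s"])
    move_l([*xy,up],.15); hold(.1); o=observe(); print("up",o["opening"],o["grasp_force"],o["eef_pos"],o["ft_force"])
    return shot()
def shot(name=None):
    n="wrist";c=get_calibration(n); im,d=get_image(n); K,D,T=c["intrinsics"],np.array(c["dist_coeffs"],float),c["world_from_camera"]
    if name: np.savez(name+".npz",im=im,d=d,K=K,D=D,T=T); cv2.imwrite(f"pics/{name}.png",im[:,:,::-1])
    return im,d,K,D,T
E
python3 - <<'E'
from mv import *
pick((.4363,.2117),.004); shot("g1")
E
```

```text
grip False 0.03162777082895671 39.142805859446526 [0.43666092 0.21184017 0.00480593] 5.1
up 0.03154844549099097 39.66073125600815 [0.43531638 0.21135515 0.12857415] [ 0.8819828   0.04119217 -0.50202651]
```

View pics/g1.png

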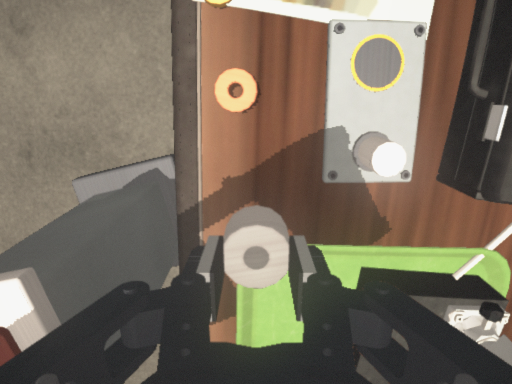

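The thick ring is held between the pads, with its top centre near (256,258). The seat is at (377,62). I'll measure where the ring sits in the hand.

```bash
python3 - <<'E'
from h2 import *
s=np.load("g1.npz");K,D,T=s["K"],np.array(s["D"],float),s["T"];im=s["im"]
P=cloud(s["d"],K,D,T);Z=P[...,2]
print([P[r,256].round(4) for r in (215,225,235,242,250,275,280)], P[258,230].round(4),P[258,282].round(4))
zt=.154
print("ring",fit((Z>.146)&(Z<.165),(256,255),30,K,D,T,zt))
# bore: dark ellipse
g=cv2.cvtColor(im,cv2.COLOR_RGB2GRAY); print(g[258,225:290:3])
print("bore",fit(g<105,(256,258),16,K,D,T,zt))
hsv=cv2.cvtColor(im,cv2.COLOR_RGB2HSV).astype(int);H,S,V=hsv[...,0],hsv[...,1],hsv[...,2]
print("seat",fit((H>15)&(H<35)&(S>120)&(V>90),(377,62),34,K,D,T,.010),"post",fit((Z>.045)&(Z<.06),(388,159),26,K,D,T,.052))
E
```

```text
[array([0.4399, 0.2269, 0.1422]), array([0.4396, 0.2256, 0.1521]), array([0.4387, 0.2215, 0.1544]), array([0.4377, 0.2174, 0.1531]), array([0.4344, 0.2033, 0.1327]), array([0.4337, 0.2   , 0.1535]), array([0.433 , 0.1969, 0.1529])] [0.4236 0.2123 0.154 ] [0.4482 0.2061 0.1531]
ring (array([0.4361, 0.2106]), np.float64(30.3), 0.55)
[205 206 207 210 210 211 167 139 144 144 143 143 144 144 145 202 211 208
 207 206 204 153]Traceback (most recent call last):
  File "<stdin>", line 9, in <module>
  File "h2.py", line 11, in fit
    cs,_=cv2.findContours(m,cv2.RETR_EXTERNAL,cv2.CHAIN_APPROX_NONE); k=max(cs,key=lambda a:cv2.boundingRect(a)[2]*cv2.boundingRect(a)[3])
                                                                        ~~~^^^^^^^^^^^^^^^^^^^^^^^^^^^^^^^^^^^^^^^^^^^^^^^^^^^^^^^^^^^^^^^
ValueError: max() iterable argument is empty
```

```bash
python3 - <<'E'
from h2 import *
s=np.load("g1.npz");K,D,T=s["K"],np.array(s["D"],float),s["T"];im=s["im"]
P=cloud(s["d"],K,D,T);Z=P[...,2]
zt=.1537
g=cv2.cvtColor(im,cv2.COLOR_RGB2GRAY)
hsv=cv2.cvtColor(im,cv2.COLOR_RGB2HSV).astype(int);H,S,V=hsv[...,0],hsv[...,1],hsv[...,2]
print("ring",fit((g>185)&(S<40),(256,257),42,K,D,T,zt))
print("bore",fit(g<175,(256,258),17,K,D,T,zt))
print("seat",fit((H>15)&(H<35)&(S>120)&(V>90),(377,62),34,K,D,T,.010),"post",fit((Z>.045)&(Z<.06),(388,159),26,K,D,T,.052))
E
```

```text
ring (array([0.4359, 0.2097]), np.float64(32.7), 0.4)
bore (array([0.4358, 0.2097]), np.float64(12.2), 0.12)
seat (array([0.5589, 0.2886]), np.float64(44.3), 0.24) post (array([0.5412, 0.2163]), np.float64(28.0), 0.34)
```

```bash
cat >> mv.py <<'E'
def place(xy,zc,op=.052,up=.13):
    """zc: expected TCP height at contact"""
    movep([*xy,up],RPY); move_l([*xy,zc+.012],.15); hold(.2)
    hit=move_l([*xy,zc-.002],.02,max_force=4); o=observe(); print("down",hit,o["eef_pos"],o["ft_force"])
    gripper_to(op); hold(.2); move_l([*xy,up],.12); hold(.1); o=observe(); print(o["time_s"],o["opening"],o["eef_pos"])
E
python3 - <<'E'
from mv import *
place((.5584,.2904),.0148)
shot("p1")
E
```

```text
down True [0.55814379 0.29028579 0.0148936 ] [-0.71587162  0.66522019  3.89781871]
10.2917 0.05205528862011685 [0.55758724 0.29008797 0.12861155]
```

View pics/p1.png

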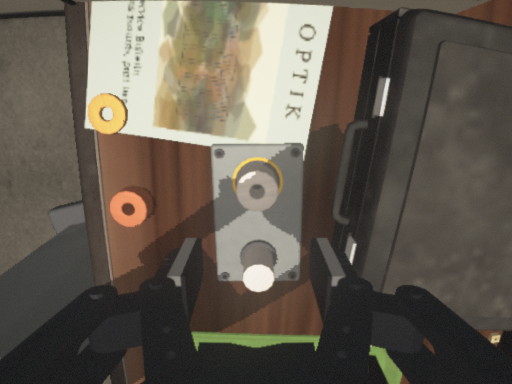

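The thick ring stands on the seat, with its top near (257,190) and the yellow border arc at about (257,160). Now I'll check the centring and re-measure the thin ring at (107,113).

```bash
python3 - <<'E'
from h2 import *
s=np.load("p1.npz");K,D,T=s["K"],np.array(s["D"],float),s["T"];im=s["im"]
P=cloud(s["d"],K,D,T);Z=P[...,2]
g=cv2.cvtColor(im,cv2.COLOR_RGB2GRAY)
hsv=cv2.cvtColor(im,cv2.COLOR_RGB2HSV).astype(int);H,S,V=hsv[...,0],hsv[...,1],hsv[...,2]
yel=(H>15)&(H<35)&(S>120)&(V>70)
print("ring",fit((Z>.034)&(Z<.046),(257,190),30,K,D,T,.04)); print(g[190,232:284:2])
for t in (110,125): print("bore",fit(g<t,(257,191),11,K,D,T,.04))
# seat border arc only: outermost yellow pixels upper half
c,r=[],[]
ys,xs=np.nonzero(yel[150:195,225:292]);
W=ray(np.c_[xs+225,ys+150],K,D,T,.01)[:,:2]*1000
A=np.linalg.lstsq(np.c_[2*W,np.ones(len(W))],(W**2).sum(1),rcond=None)[0]; print("seat arc",A[:2],2*np.sqrt(A[2]+A[0]**2+A[1]**2),len(W))
print("thin",fit(yel,(107,113),28,K,D,T,.012),"mid",fit((H<15)&(S>140)&(V>110)&(Z>.014),(129,208),26,K,D,T,.02),"post",fit((Z>.045)&(Z<.06),(258,277),24,K,D,T,.052))
w=g<0; print([Z[190,x].round(4) for x in (242,246,268,273)], Z[277,258].round(4))
E
```

```text
ring (array([0.5584, 0.2896]), np.float64(34.8), 0.24)
[111 133 144 162 165 168 166 164 157 115 108 109 111 108 110 108 131 168
 170 167 165 162 155 135 133 111]
bore (array([0.5588, 0.2893]), np.float64(9.3), 0.44)
bore (array([0.5584, 0.2886]), np.float64(11.4), 0.21)
seat arc [558.82257334 288.30341337] 43.313062493109676 239
thin (array([0.4446, 0.3786]), np.float64(34.1), 0.27) mid (array([0.4383, 0.293 ]), np.float64(34.3), 0.28) post (array([0.5431, 0.2176]), np.float64(28.5), 0.55)
[np.float64(0.0399), np.float64(0.0398), np.float64(0.0399), np.float64(0.0396)] 0.0527
```

The thick ring is within 1 mm of the seat centre. Now the thin ring.

```bash
python3 - <<'E'
from mv import *
pick((.4446,.3786),.001)
im,d,K,D,T=shot("g2"); z=observe()["eef_pos"]
g=cv2.cvtColor(im,cv2.COLOR_RGB2GRAY); P=cloud(d,K,D,T)
hsv=cv2.cvtColor(im,cv2.COLOR_RGB2HSV).astype(int);H,S,V=hsv[...,0],hsv[...,1],hsv[...,2]
yel=(H>15)&(H<35)&(S>120)&(V>70)
ys,xs=np.nonzero(yel[200:300,200:320]); print(xs.mean()+200,ys.mean()+200,len(xs)); c=(int(xs.mean()+200),int(ys.mean()+200))
print("ring",fit(yel,c,42,K,D,T,z[2]+.011),"bore",fit(~yel,c,17,K,D,T,z[2]+.011),z)
print([P[c[1]+dy,c[0]+dx].round(4) for dx,dy in ((-17,0),(17,0),(0,-16),(0,15))])
E
```

```text
grip False 0.019516377752967988 0.0 [0.44462651 0.37858308 0.00107381] 13.3833
up 0.019755618240877293 0.0 [0.44371562 0.3780272  0.12841607] [-0.16896394 -0.33629986 -0.74323381]
nan nan 0<stdin>:7: RuntimeWarning: Mean of empty slice.
  ret = ret.dtype.type(ret / rcount)
Traceback (most recent call last):
ValueError: cannot convert float NaN to integer
```

View pics/g2.png

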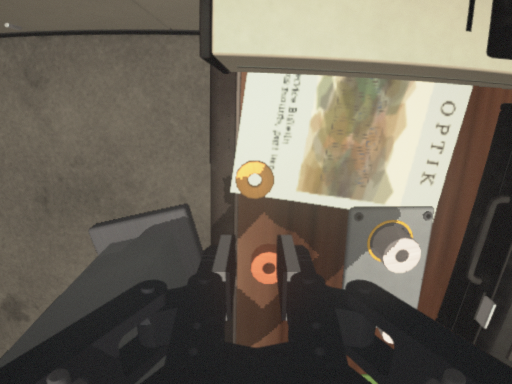

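The thin ring slipped out of the grasp and now lies at about (255,180). The hand is empty and the thick ring is still on the seat. I'll locate the thin ring again.

```bash
python3 - <<'E'
from h2 import *
s=np.load("g2.npz");K,D,T=s["K"],np.array(s["D"],float),s["T"];im=s["im"]
P=cloud(s["d"],K,D,T);Z=P[...,2]
hsv=cv2.cvtColor(im,cv2.COLOR_RGB2HSV).astype(int);H,S,V=hsv[...,0],hsv[...,1],hsv[...,2]
yel=(H>12)&(H<35)&(S>110)&(V>60)
print("thin",fit(yel,(255,180),26,K,D,T,.012))
print([Z[180+dy,255+dx].round(4) for dx,dy in ((-13,0),(13,0),(0,-13),(0,13))])
print("tips",[P[r,c].round(4) for r,c in ((238,224),(245,224),(238,287),(245,287),(270,233),(270,281))])
s=np.load("g1.npz");K,D,T=s["K"],np.array(s["D"],float),s["T"];P=cloud(s["d"],K,D,T)
print("tips g1",[P[r,c].round(4) for r,c in ((240,210),(240,302),(250,214),(250,300),(300,218),(300,298))])
E
```

```text
thin (array([0.4431, 0.3795]), np.float64(33.6), 0.47)
[np.float64(0.0115), np.float64(0.0123), np.float64(0.0111), np.float64(0.0119)]
tips [array([0.4327, 0.3916, 0.1578]), array([0.4335, 0.3918, 0.1659]), array([0.461 , 0.3854, 0.1585]), array([0.4604, 0.3853, 0.1653]), array([0.4346, 0.3797, 0.1675]), array([0.4561, 0.3833, 0.1816])]
tips g1 [array([0.4186, 0.2268, 0.1614]), array([0.459 , 0.2178, 0.1621]), array([0.4214, 0.2259, 0.1708]), array([0.457 , 0.2176, 0.1705]), array([0.4192, 0.2074, 0.18  ]), array([0.4518, 0.2062, 0.1885])]
```

```bash
python3 - <<'E'
from h2 import *
for f,cols,tcp in (("g2",(220,226,230,284,290),(.4437,.378)),("g1",(208,214,218,298,304),(.4353,.2114))):
    s=np.load(f+".npz");K,D,T=s["K"],np.array(s["D"],float),s["T"];P=cloud(s["d"],K,D,T)
    print(f,K[0,0].round(1),T[:3,3].round(3),T[:3,2].round(3))
    Q=P[...,:2]-np.array(tcp); tx=Q@np.array([.225,.974]); ty=Q@np.array([.974,-.225])
    for c in cols: print(c,[(r,int(tx[r,c]*1e3),int(ty[r,c]*1e3),int(P[r,c,2]*1e3)) for r in range(222,270,5)])
E
```

```text
g2 320.6 [0.461 0.449 0.293] [-0.066 -0.279 -0.958]
220 [(222, -44, -34, 0), (227, -50, -35, -2), (232, -55, -35, -1), (237, 11, -15, 157), (242, 11, -15, 163), (247, 11, -14, 168), (252, 10, -14, 171), (257, 11, -13, 176), (262, 11, -13, 181), (267, 11, -12, 185)]
226 [(222, -45, -28, -1), (227, -49, -28, 0), (232, -55, -28, 0), (237, 11, -12, 158), (242, 11, -12, 163), (247, 10, -12, 167), (252, 11, -11, 172), (257, 11, -11, 177), (262, 11, -10, 182), (267, 11, -10, 184)]
230 [(222, -44, -24, 0), (227, -50, -24, 0), (232, -55, -24, 0), (237, 10, -11, 156), (242, 11, -10, 163), (247, 11, -10, 168), (252, 11, -9, 173), (257, 11, -9, 177), (262, 11, -9, 181), (267, 11, -8, 185)]
284 [(222, -44, 28, 0), (227, -50, 28, 0), (232, -55, 28, 0), (237, 11, 13, 157), (242, 11, 13, 163), (247, 11, 13, 168), (252, 11, 12, 172), (257, 11, 12, 177), (262, 10, 12, 180), (267, 11, 11, 185)]
290 [(222, -45, 34, -1), (227, -50, 34, -1), (232, -55, 34, -1), (237, 10, 16, 156), (242, 11, 15, 164), (247, 11, 15, 168), (252, 11, 15, 173), (257, 11, 14, 177), (262, 11, 14, 180), (267, 11, 13, 185)]
g1 320
[... 384 characters left out ...]
7), (252, 11, -16, 173), (257, 10, -16, 176), (262, 10, -15, 180), (267, 11, -14, 185)]
218 [(222, -44, -36, 0), (227, -50, -36, 0), (232, -54, -36, 0), (237, 11, -16, 158), (242, 11, -15, 164), (247, 11, -15, 169), (252, 11, -14, 173), (257, 9, -14, 174), (262, 7, -14, 175), (267, 6, -14, 176)]
298 [(222, -44, 42, 0), (227, -49, 42, 0), (232, -55, 42, 0), (237, 10, 20, 157), (242, 10, 19, 161), (247, 11, 18, 169), (252, 10, 18, 171), (257, 10, 18, 176), (262, 11, 17, 181), (267, 11, 16, 186)]
304 [(222, -44, 48, 0), (227, -49, 48, 0), (232, -55, 48, 0), (237, 11, 23, 158), (242, 11, 22, 163), (247, 11, 21, 168), (252, 11, 21, 173), (257, 11, 20, 177), (262, 10, 19, 181), (267, 10, 19, 184)]
```

The empty hand shows the tips sitting about 27 mm above the reported TCP at this opening, so the pads closed above the 12 mm ring. This time I'll pre-set the opening, feel for the desk under a force guard, back off 2.5 mm, then close.

```bash
python3 - <<'E'
from mv import *
xy=(.444,.379)
gripper_to(.042,40); movep([*xy,.06],RPY); move_l([*xy,.006],.1); hold(.2)
hit=move_l([*xy,-.03],.025,max_force=5); o=observe(); z=o["eef_pos"][2]; print("touch",hit,o["eef_pos"],o["ft_force"],o["time_s"])
if hit:
    move_l([*xy,z+.0025],.03); gripper_to(.02,40); o=observe(); print("grip",o["opening"],o["grasp_force"],o["eef_pos"],o["ft_force"])
    move_l([*xy,.13],.15); hold(.1); shot("g3"); o=observe(); print(o["opening"],o["grasp_force"],o["eef_pos"],o["time_s"])
E
```

```text
touch True [ 0.44384298  0.37888212 -0.02438966] [ 0.0172264  -0.38444195  5.83512189] 17.3167
grip 0.03401864947440176 39.54200852662325 [ 0.44400995  0.3790727  -0.0215896 ] [-1.11175515 -1.11702307  5.59797345]
0.03399925375596028 39.83045183122158 [0.44329945 0.37853435 0.12866967] 19.1417
```

View pics/g3.png

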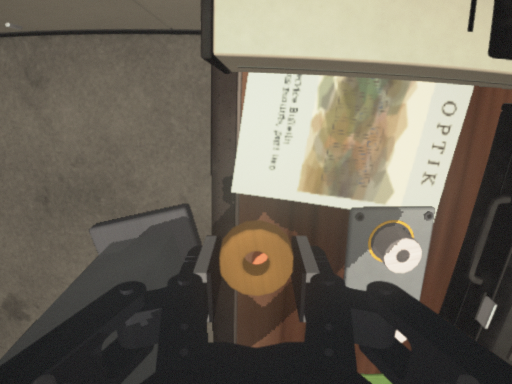

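The thin ring is gripped level, centred near (257,260). I'll measure its in-hand offset and stack it.

```bash
python3 - <<'E'
from mv import *
s=np.load("g3.npz");K,D,T=s["K"],np.array(s["D"],float),s["T"];im=s["im"]
Z=cloud(s["d"],K,D,T)[...,2]
zs=[Z[260+dy,257+dx] for dx,dy in ((-25,0),(25,0),(0,-22),(0,22))]; print(np.round(zs,4))
zt=.1623
hsv=cv2.cvtColor(im,cv2.COLOR_RGB2HSV).astype(int);H,S,V=hsv[...,0],hsv[...,1],hsv[...,2]
r=fit((Z>.152)&(Z<.172)&(H>8)&(S>100),(257,260),45,K,D,T,zt); b=fit((Z<.152)|(Z>.172),(257,260),18,K,D,T,zt); print("ring",r,"bore",b)
tcp=np.array([.4433,.3785]); off=r[0]-tcp; print("off",off,b[0]-tcp)
if np.hypot(*off)<.006 and abs(r[1]-36)<3.5:
    place(tuple(SEAT-off),.0184,op=.05)
    im,d,K,D,T=shot("p2")
E
```

```text
[0.162  0.1616 0.1602 0.1608]
ring (array([0.4446, 0.3803]), np.float64(36.5), 0.63) bore (array([0.4445, 0.3812]), np.float64(8.2), 0.47)
off [0.0013 0.0018] [0.0012 0.0027]
down True [0.5573668  0.28691213 0.01843681] [-0.2897259  -0.80290714  3.83408677]
23.0583 0.04988651035137397 [0.55677846 0.28667502 0.12861527]
```

View pics/p2.png

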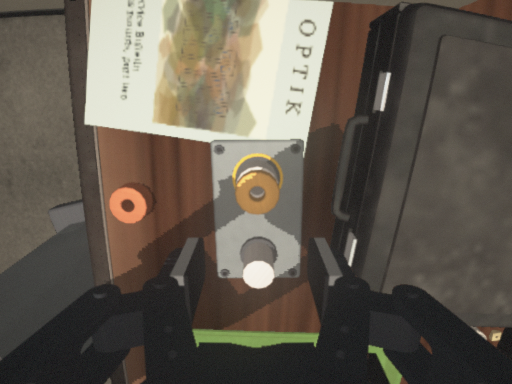

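The thin ring lies on the thick one, its top at (257,192), with the copper ring on the desk at (129,205). I'll check centring and flushness.

```bash
python3 - <<'E'
from h2 import *
s=np.load("p2.npz");K,D,T=s["K"],np.array(s["D"],float),s["T"];im=s["im"]
P=cloud(s["d"],K,D,T);Z=P[...,2]
hsv=cv2.cvtColor(im,cv2.COLOR_RGB2HSV).astype(int);H,S,V=hsv[...,0],hsv[...,1],hsv[...,2]
m=(Z>.0465)&(Z<.057)
print("thin",fit(m,(257,192),30,K,D,T,.052),"post",fit(m,(258,274),24,K,D,T,.052))
print("thin col",fit((H>10)&(H<35)&(S>100)&(Z>.0455),(257,192),30,K,D,T,.052),"bore",fit(Z<.045,(257,192),9,K,D,T,.052))
print([Z[192+dy,257+dx].round(4) for dx,dy in ((-15,0),(15,0),(0,-14),(0,14),(-10,-10),(10,10))],Z[270:279,254:263].mean().round(4))
yel=(H>15)&(H<35)&(S>120)&(V>70)&(Z<.02)
ys,xs=np.nonzero(yel[145:185,225:292]); W=ray(np.c_[xs+225,ys+145],K,D,T,.01)[:,:2]*1000
A=np.linalg.lstsq(np.c_[2*W,np.ones(len(W))],(W**2).sum(1),rcond=None)[0]; print("seat",A[:2],2*np.sqrt(A[2]+A[0]**2+A[1]**2))
from plant import *
im2,d2=get_image("side");c=get_calibration("side");K2,D2,T2=c["intrinsics"],np.array(c["dist_coeffs"],float),c["world_from_camera"]
x,_=cv2.projectPoints(np.array([.5589,.2888,.04]),cv2.Rodrigues(T2[:3,:3].T)[0],-T2[:3,:3].T@T2[:3,3],K2,D2); x=x.ravel().astype(int); print(x)
a=im2[max(x[1]-50,0):x[1]+50,x[0]-60:x[0]+60,::-1]; cv2.imwrite("pics/side_f.png",cv2.resize(a,None,fx=5,fy=5,interpolation=cv2.INTER_CUBIC))
E
```

```text
thin (array([0.558 , 0.2877]), np.float64(34.8), 0.23) post (array([0.543 , 0.2172]), np.float64(28.0), 0.47)
thin col (array([0.5582, 0.2875]), np.float64(34.4), 0.21) bore (array([0.5581, 0.2881]), np.float64(10.1), 0.22)
[np.float64(0.0511), np.float64(0.0521), np.float64(0.0518), np.float64(0.0519), np.float64(0.0513), np.float64(0.052)] 0.0514
seat [558.84706299 288.39007121] 43.125032614656554
[284 190]
```

View pics/side_f.png

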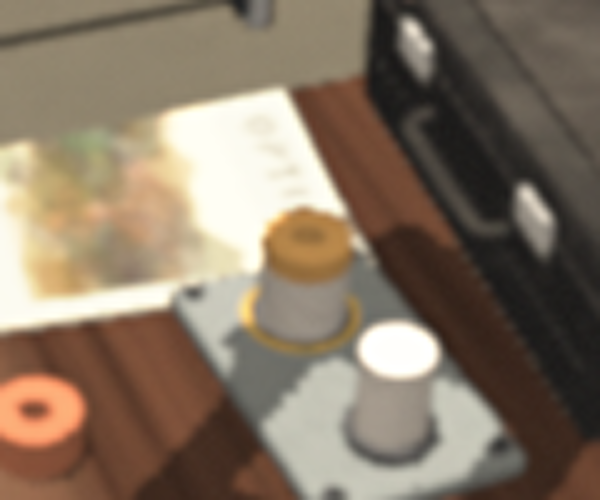

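The side view shows the stack upright at crop (305,270), centred in its yellow border and level with the post, with the copper ring off the fixture. The offset is about 1 mm and the top is at 52 mm, the same as the post, so I'll hand it in.

```bash
python3 -c "
from plant import *
print(observe()['time_s']); print(job_done())"
```

```text
23.1583
the job is handed in; nothing more can be done
None
```

I stacked the thick (30 mm) and thin (12 mm) spacers on the seat, flush with the post and within about 1 mm of centre; the copper spacer is still on the desk, clear of the fixture, and the job was handed in at 23.2 s.

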